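# Store a programme on the welding remote

### The arm

A 7-joint arm with a two-finger parallel gripper is mounted at the origin on the work surface; the furniture and walls round the work are solid. World frame = base frame: x ahead of the robot, y to its left, z up, the work surface at z = 0. Lengths are in m, angles in degrees, forces in N, time in s.
With the tool pointing down it reaches from about 0.425 to 1.025 m from the base axis. Payload 9.4 kg.
Tool frame: the origin (TCP) lies on the centre line of the jaws, within the pads' length; the fingertips stand 14 mm ahead of it and the grasp point (between the pads) lies 5 mm behind it; z points along the fingers, y is the line along which they close (so a half turn about z gives the same grasp; the last joint's range is limited). The gripper opens to 85 mm and grips with 20 to 120 N. Pads are 22 mm wide; open, the fingers measure 114 mm over their backs; the gripper's body (76 mm by 85 mm) begins 54 mm behind the grasp point. The pads swing forward as they close: fully open they stand 13 mm farther back than shut.
Start: joints at [64.761, 34.337, -0.143, 91.639, 0.103, 54.024, -4.572], TCP at [0.258, -0.678, 0.245] pointing down, gripper open.
Joint ranges: [-147.43, 147.43], [-19.82, 112.94], [-74.19, 73.91], [6.32, 146.72], [-59.91, 239.91], [6.04, 106.73], [-150.56, 150.56]. Speed limits (degrees/s): [127.2, 127.2, 172.46, 172.46, 180, 180, 180].

### API

Orientations are given as [roll, pitch, yaw] about the fixed x, y, z axes, in that order (R = Rz(yaw) Ry(pitch) Rx(roll)).
In Python, from rig import bot, ticket, readout, capture gives the robot as it stands (bot), with the cameras as plain functions, the job (ticket) and the readings (readout).
- The arm moves only by the tool inch_along, called after "Call:" as name(argument=value, ...) on one line, values as JSON. Schema: {"type":"object","properties":{"deltas":{"type":"array","items":{"type":"number"},"minItems":6,"maxItems":30},"jaw":{"type":"number"},"grip_n":{"type":"number"},"only":{"type":"string"},"quiet":{"type":"boolean"},"lines":{"type":"string"}},"required":["deltas"],"additionalProperties":false}. deltas is one flat list of numbers that holds 1 to 5 rows one after another, with no inner brackets; each row has 6 numbers: dx, dy, dz in m, then a rotation vector rx, ry, rz in degrees; each row is the pose to reach, as a shift and turn from the pose commanded when the call began, along the tool's axes at that moment; what a row does not reach only later rows make up. A row lasts 1/10 s, in which the tool goes at most 0.05 m and 8.59 degrees, less where a joint would pass 70% of its speed; a pose out of reach is approached as far as the arm can. jaw is the finger opening in m, set as the call begins (left out keeps the last). The fingers move at their own pace and stop on an object; grip_n is the grip in N (left out, the last holds). Time passes only in rows, so rows that do not move let the fingers close. The tool returns the time, the measured TCP pose, the force, the opening and the grip force at its end. only (a regular expression) keeps the lines of the reply that match it, lines (a string "A,B") keeps lines A to B, and quiet returns only ok. Input that does not fit is refused with a message, and nothing moves.
- readout.sense(): the state, without advancing time (a new reading comes with each control period).
- capture(name): name is "scene" or "top"; returns a dict with "color" (480x640x3 uint8, red, green, blue), "camera_matrix" (3x3 intrinsics, pixels), "k1" (the pictures are not rectified: a ray, as slopes to the right and down, at radius r is drawn at 1 + k1 r^2 times it, then the intrinsics apply), "origin" and "attitude" of the camera in the world. Camera axes: x right, y up, looking along -z (the intrinsics and any distortion apply to the point x, -y, -z); pixel columns grow to the right and rows downward; lengths in m; the calibration is good to about 2 mm. A picture is of the moment at which its call begins. There is no depth.
- ticket.sign_off(): hands the job in; it is judged then, once.
The state is a dict: "time_s": time; "joint_positions": joint angles; "dq": joint speeds; "effort": joint torques, N m; "tool_pos": TCP position; "tool_rot": TCP orientation; "contact_force": force on the tool from outside, world axes, zero at the start; "moment": the same for the moment, N m; "opening": finger opening in m; "grasp_force": force on a finger pad.
Only numpy, scipy, OpenCV 4.12 (cv2) and the standard library are available. Lean on these libraries where they do the work, as an engineer would, in place of code of your own. Each camera call takes 0.05 s, during which the arm holds its last target. There are 200 camera calls.

### The job

On the grey welding remote box, first press the red key fully to clear the old setting, then turn the black selector knob until its white pointer has clicked into place at the yellow dot, and then press the green key fully to store it. Press one key at a time, leave the white key alone, and do not disturb the ceramic cup standing on the box or the other things on the table.

Things in the scene. Friction and masses are not known exactly. Their poses are not given: they have to be found in the camera images.
- remote_box: grey welding remote box, fixed to the table, 166 x 296 mm, 60 mm high to its flat dark top panel; origin at the centre of its underside, z up, x away from the operator. In this frame the selector's axis is at x 0, y +48 mm; the keys stand in a row at y -82 mm, x -45, 0 and +45 mm, and swap places from start to start
- selector (a joint): turn of the black selector knob, rad, clockwise from above positive, 0 when the pointer looks along the box's +x, stops at -1.16 and 1.16. Seven detents 0.36 rad apart (-1.08 to 1.08) pull it in when let go; about 0.1 N m turns it past one. The outer two on each side have colour dots, the middle three, where it starts, only white ticks
- selector_grip (a point): point to grip, on the knob's axis, 97 mm above the table (37 mm above the panel). The bar grip is 44 mm long along the pointer, 13 mm thick, flat-sided, its top 45 mm above the panel; below it a round skirt 48 mm across, up to 13 mm above the panel. The pointer is a white line on one half of the bar's top and down that end
- selector_pointer (a point): point straight ahead of the pointer at the 55 mm radius of the dots: it lies over a dot when the selector is set to that dot
- dot_yellow: yellow dot, 15 mm across and 2 mm high, stuck on the panel on a 55 mm radius circle round the selector's axis; origin at the centre of its underside. The four dots (yellow, blue, white, green) swap places from start to start. This is the one to set
- key_red (a joint): red round spring key, 24 mm across, standing on the remote box in a black collar 40 mm across; joint value is how far it is pressed, 0 (up) to 0.006 m (fully down); it starts to move at 1.5 N and is fully down at 5 N straight down, and springs back
- key_red_top (a point): centre of the top face of the red key (18 mm above the panel when up; sinks with the key)
- key_green (a joint): green round spring key, 24 mm across, standing on the remote box in a black collar 40 mm across; joint value is how far it is pressed, 0 (up) to 0.006 m (fully down); it starts to move at 1.5 N and is fully down at 5 N straight down, and springs back
- key_green_top (a point): centre of the top face of the green key (18 mm above the panel when up; sinks with the key)
- key_white (a joint): white round spring key, 24 mm across, standing on the remote box in a black collar 40 mm across; joint value is how far it is pressed, 0 (up) to 0.006 m (fully down); it starts to move at 1.5 N and is fully down at 5 N straight down, and springs back. Not to be pressed
- key_white_top (a point): centre of the top face of the white key (18 mm above the panel when up; sinks with the key)
- ceramic_cup: loose pink ceramic nozzle, 22 mm across and 45 mm tall, standing upright on the box's panel at the near left corner; origin at the centre of its underside
- tungsten_tube: loose clear electrode tube with a red cap, 19 x 174 x 11 mm, lying on the table beyond the box; origin under its centre
- paint_marker: loose yellow and white paint marker, 17 x 138 x 17 mm, lying on the table to the left; origin under its centre
- hex_nut: loose dark hexagon nut, 34 mm across and 16 mm high, lying on the table to the right; origin under its centre

How it is judged (in metres and radians):
On the way, in this order (a step that is already met when the one before it is completed fails the run):
1. the red key is pressed down (value of joint key_red above 0.0035 m and value of joint key_green below 0.0012 m), for 0.03 s.
2. the red key is up again and the selector rests in the detent at the yellow dot (horizontal distance between selector_pointer and dot_yellow below 0.007 m and value of joint each of key_red, key_green below 0.0012 m and velocity of joint selector between -0.1 and 0.1 rad/s), for 0.2 s.
3. the green key is pressed down with the selector at the yellow dot (value of joint key_green above 0.0035 m and horizontal distance between selector_pointer and dot_yellow below 0.007 m and value of joint key_red below 0.0012 m), for 0.03 s.
At the end, for the whole second after the job is handed in: the selector's pointer rests within 7 mm (at the dots' circle) of the yellow dot's centre, all three keys are up, the ceramic cup stands upright on the box (all of step 2 and value of joint key_white below 0.0012 m and angle between ceramic_cup's own z axis and vertical below 0.2 rad); the robot touches nothing.
It fails at once if the white key is pressed, or two keys are pressed together (value of joint key_white above 0.0025 m or value of joint each of key_red, key_green above 0.0025 m).
It fails at once if the green key is pressed while the selector is not at the yellow dot (value of joint key_green above 0.0025 m and not (horizontal distance between selector_pointer and dot_yellow below 0.007 m)).
It fails at once if the red key is pressed (again) when the selector is already at the yellow dot (value of joint key_red above 0.0025 m and horizontal distance between selector_pointer and dot_yellow below 0.007 m).
It fails at once if the ceramic cup is pushed more than 20 mm or tipped (distance of ceramic_cup from where it was at the start of the episode above 0.02 m or angle between ceramic_cup's own z axis and vertical above 0.4 rad).
It fails at once if another loose thing is pushed more than 30 mm (distance of any of tungsten_tube, paint_marker, hex_nut from where it was at the start of the episode above 0.03 m).
It also fails if it takes over 48 s, if anything falls off the work surface, if the arm or the gripper's body presses on something with over 40 N, if the wrist force passes 120 N, or if a joint passes its speed limit or range.

## Working session

There is one attempt and no reset: what is moved stays moved. The work goes in short steps, Python scripts to look and compute and a tool call to move; the robot and the scene stay as the last step left them, time stands still between calls to the robot, and variables do not carry over. Pictures are saved under pics/ and viewed, at most 10 in all, crops included, and the job is handed in when it is done.

```bash
ls; mkdir -p pics; python3 - <<'E'
from rig import bot, ticket, readout, capture
import cv2
for n in("scene","top"):
    c=capture(n); cv2.imwrite(f"pics/{n}0.png",c["color"][...,::-1])
    print(n,c["camera_matrix"],c["k1"],c["origin"],c["attitude"])
print(readout.sense())
E
```

```text
pics
rig.py
scene [[459.26986443   0.         316.96857841]
 [  0.         459.26986443 243.65567108]
 [  0.           0.           1.        ]] -0.036745776039095956 [ 0.01490122 -0.72105154  0.60982522] [ 59.04644929  -1.06530456 -37.9254091 ]
top [[544.04570628   0.         325.54604502]
 [  0.         544.04570628 241.40524892]
 [  0.           0.           1.        ]] -0.04371653640343253 [ 0.48579285 -0.04177148  1.28500173] [  3.75319709   0.51725525 -90.91602083]
{'time_s': 0.1, 'joint_positions': array([64.7620995 , 34.38030399, -0.1428105 , 91.67719323,  0.10289992,
       54.02380582, -4.57195044]), 'dq': array([ 0.00404742, -0.04194576, -0.00800797, -0.11745057,  0.01545449,
        0.07528305,  0.0092224 ]), 'effort': array([ 6.98104093e-03, -7.77984095e+01,  1.57041304e+00, -2.58625156e+01,
        1.26419854e-02,  5.52583340e-03,  2.97886857e-05]), 'tool_pos': array([ 0.25778005, -0.67718627,  0.24449408]), 'tool_rot': array([-1.79919282e+02,  9.00724973e-03,  2.08443837e+01]), 'contact_force': array([ 0.17299232,  0.43113243, -0.1582681 ]), 'moment': array([ 0.01863768, -0.03410121,  0.04325736]), 'grasp_force': 0.0, 'opening': 0.08566933499775617}
```

View pics/scene0.png

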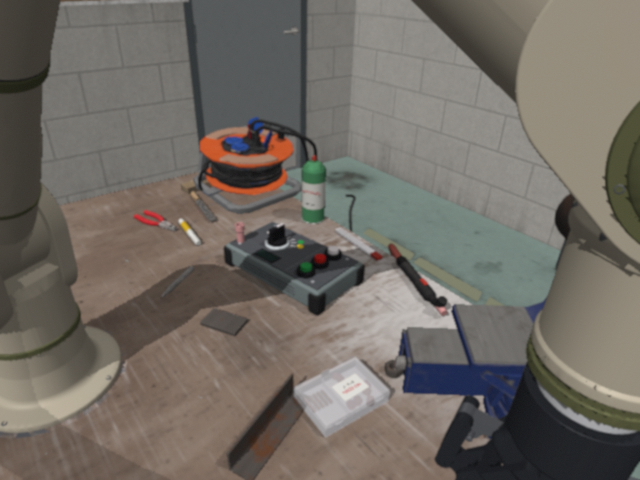

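View pics/top0.png

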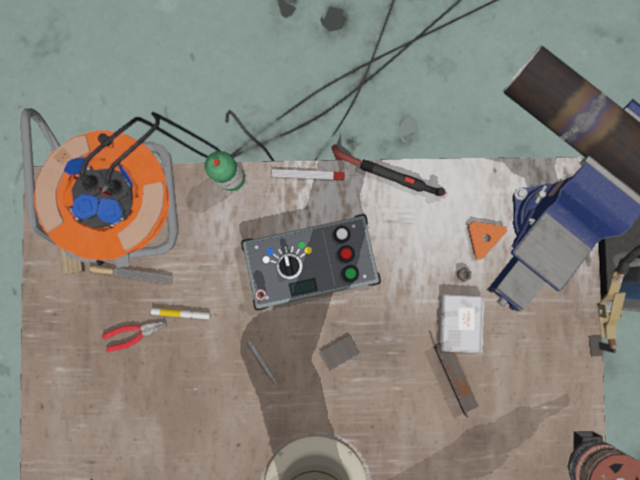

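The scene view shows the box at about (295,262), with the cup at (240,232) and the red key at (320,259). In the top view the knob is at (290,265), the keys are white (342,234), red (347,254) and green (350,273), the yellow dot is near (308,250) and the cup is at (261,295). I'll zoom in for exact pixels.

```bash
python3 - <<'E'
import cv2,numpy as np
t=cv2.imread("pics/top0.png");s=cv2.imread("pics/scene0.png")
a=cv2.resize(t[210:310,240:390],None,fx=5.3,fy=5.3,interpolation=cv2.INTER_CUBIC)[:, :795]
cv2.imwrite("pics/topc.png",a)
b=cv2.resize(s[210:315,220:370],None,fx=5.3,fy=5.3,interpolation=cv2.INTER_CUBIC)[:, :795]
cv2.imwrite("pics/scec.png",b)
E
```

```text
(no output)
```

View pics/topc.png

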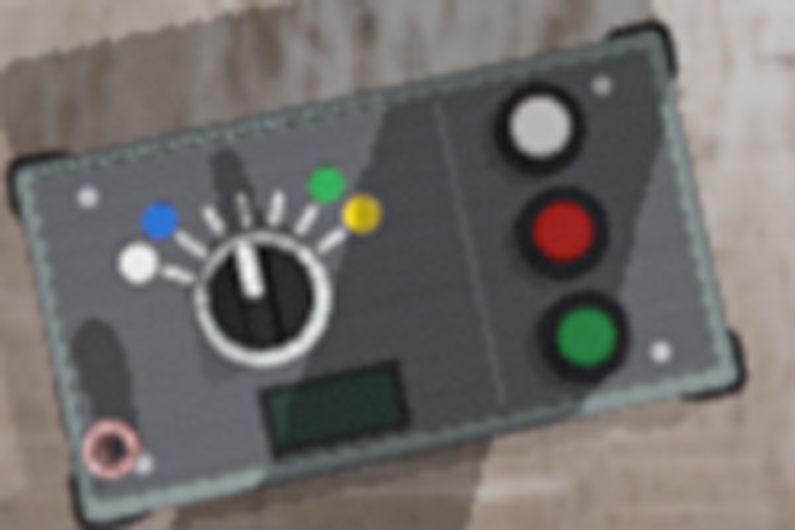

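View pics/scec.png

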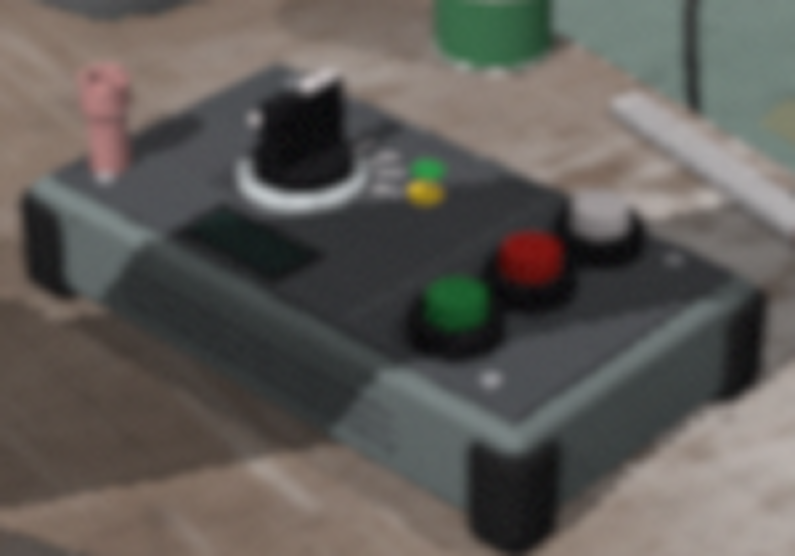

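Top crop:
- Keys are white (540,127), red (564,232) and green (586,337).
- Dots are yellow (361,214), green (326,185), blue (160,221) and white (138,263).
- The pointer is on the middle tick, and the skirt centre is at (262,300).

Yellow is therefore the outermost detent clockwise. The scene crop shows the key tops at green (459,292), red (533,247) and white (601,207), and the yellow dot at (426,192).

```bash
cat > h.py <<'E'
import numpy as np, cv2
from scipy.spatial.transform import Rotation as R
from scipy.optimize import least_squares
C={}
def cam(n,c):C[n]=dict(K=c["camera_matrix"],k1=c["k1"],o=np.array(c["origin"]),R=R.from_euler('xyz',c["attitude"],degrees=True))
def proj(n,p):
    c=C[n];q=c["R"].inv().apply(np.atleast_2d(p)-c["o"]);s=np.c_[q[:,0]/-q[:,2],q[:,1]/q[:,2]]
    s*=1+c["k1"]*(s**2).sum(1,keepdims=True)
    return s@c["K"][:2,:2].T+c["K"][:2,2]
E
python3 - <<'E'
from h import *
from rig import bot, ticket, readout, capture
for n in("scene","top"):cam(n,capture(n))
f=lambda u,ox,oy:(np.array(u)+.5)/5.3-.5+[ox,oy]
T=dict(white=(540,127),red=(564,232),green=(586,337),yellow=(361,214),dgreen=(326,185),dblue=(160,221),dwhite=(138,263))
S=dict(white=(601,207),red=(533,247),green=(459,292),yellow=(426,192),dgreen=(429,169))
P=lambda a:np.array([.055*np.cos(a),.048-.055*np.sin(a),.062])
M=dict(white=(.045,-.082,.078),red=(0,-.082,.078),green=(-.045,-.082,.078),yellow=P(1.08),dgreen=P(.72),dblue=P(-.72),dwhite=P(-1.08))
for k in S:
    r=least_squares(lambda p:np.r_[proj("top",p)[0]-f(T[k],240,210),proj("scene",p)[0]-f(S[k],220,210)],[.5,0,.06]);print(k,r.x.round(4),"res px",r.fun.round(2))
w=lambda q,k:np.r_[q[:2],0]+R.from_euler('z',q[2]).apply(M[k])
def res(q):return np.r_[tuple(proj("top",w(q,k))[0]-f(T[k],240,210) for k in T)+tuple(.7*(proj("scene",w(q,k))[0]-f(S[k],220,210)) for k in S)]
r=least_squares(res,[.5,0,.2]);print("box",r.x,np.degrees(r.x[2]),"rms",np.sqrt((r.fun**2).mean()));print(r.fun.reshape(-1,2).round(1).tolist())
for k in M:print(k,w(r.x,k).round(4))
M["axis"]=(0,.048,.097);M["cup"]=(-.06,.12,.06);print("axis",w(r.x,"axis"))
print("box pt px axis top z105",proj("top",w(r.x,"axis")))
u=(np.array([[240,245],[258,296]])+.5)/5.3-.5+[240,210];print("pointer px",u)
for a in(-.36,0,.36):
    M["p"]=(.022*np.cos(a),.048-.022*np.sin(a),.105);print(a,proj("top",w(r.x,"p")))
s=readout.sense();print(s["tool_pos"],s["tool_rot"],s["time_s"])
E
```

```text
white [ 0.5817 -0.0677  0.0797] res px [-0.07  0.1   0.12 -0.01]
red [ 0.5377 -0.0771  0.0814] res px [ 0.02 -0.03 -0.04  0.  ]
green [ 0.4939 -0.0855  0.0813] res px [ 0.06 -0.09 -0.1   0.  ]
yellow [0.5473 0.0086 0.0619] res px [-0.08  0.12  0.15 -0.  ]
dgreen [0.5598 0.0234 0.0621] res px [-0.1   0.15  0.18 -0.  ]
box [0.52191494 0.00383532 0.19884392] 11.392917620980842 rms 0.2859727002225273
[[-0.1, -0.1], [-0.3, -0.1], [-0.0, -0.1], [-0.0, 0.0], [-0.2, -0.0], [-0.3, 0.1], [-0.0, -0.0], [0.2, 0.4], [-0.1, 0.8], [-0.1, 0.9], [0.2, -0.0], [0.2, -0.0]]
white [ 0.5822 -0.0677  0.078 ]
red [ 0.5381 -0.0765  0.078 ]
green [ 0.494  -0.0854  0.078 ]
yellow [0.5474 0.0085 0.062 ]
dgreen [0.5601 0.0235 0.062 ]
dblue [0.5458 0.0946 0.062 ]
dwhite [0.5283 0.1036 0.062 ]
axis [0.5124332  0.05088951 0.097     ]
box pt px axis top z105 [[287.84315395 265.5413766 ]]
pointer px [[284.87735849 255.82075472]
 [288.27358491 265.44339623]]
-0.36 [[282.09070705 256.95597261]]
0 [[285.4410877  255.56094473]]
0.36 [[289.06232105 255.43398642]]
[ 0.25784766 -0.67732548  0.24473725] [-1.79945866e+02  6.21177023e-03  2.08422988e+01] 0.2
```

```bash
cat >> h.py <<'E'
Q=(0.52191494,0.00383532,0.19884392)
def boxpt(p):return np.r_[Q[:2],0]+R.from_euler('z',Q[2]).apply(p)
def go(x,y,z,yaw):
    from rig import bot, ticket, readout, capture
    s=readout.sense();r=R.from_euler('xyz',s["tool_rot"],degrees=True)
    d=r.inv().apply(np.array([x,y,z])-s["tool_pos"]);w=(r.inv()*R.from_euler('xyz',[180,0,yaw],degrees=True)).as_rotvec(degrees=True)
    print("shift",d.round(4),"rot",w.round(2),"t",s["time_s"],"pos",s["tool_pos"].round(4),s["tool_rot"].round(1),"F",s["contact_force"].round(1),"j",s["joint_positions"].round(0))
E
```

Call:
inch_along(deltas=[0, 0, -0.045, 0, 0, -8.5, 0, 0, -0.08, 0, 0, -17, 0.034, -0.033, -0.08, 0, 0, -25, 0.068, -0.066, -0.08, 0, 0, -34, 0.102, -0.099, -0.08, 0, 0, -42], jaw=0)

```text
time_s: 0.7
tool_pos: [0.3183, -0.5472, 0.3254]
tool_rot: [180.0, 0.0, 63.2]
contact_force: [0.7, -0.7, -0.7]
opening: 0.0121
grasp_force: 0.0
```

```bash
python3 -c "
from h import *
go(.5381,-.0765,.14,191.4)"
```

```text
shift [ 0.5193 -0.0165  0.1852] rot [-1.0000e-02  2.0000e-02 -1.2824e+02] t 0.7 pos [ 0.3183 -0.5472  0.3254] [180.    0.   63.2] F [ 0.7 -0.7 -0.7] j [ 63.  24. -13.  99.   6.  58.  22.]
```

Call:
inch_along(deltas=[0.04, 0, 0, 0, 0, -8.5, 0.08, 0, 0, 0, 0, -17, 0.12, -0.004, 0, 0, 0, -25.5, 0.16, -0.005, 0, 0, 0, -34, 0.2, -0.006, 0, 0, 0, -42.5], jaw=0)

```text
time_s: 1.2
tool_pos: [0.4043, -0.3665, 0.3254]
tool_rot: [-180.0, 0.0, 105.7]
contact_force: [0.9, -1.1, -0.5]
opening: 0.0
grasp_force: 0.0
```

```bash
python3 -c "
from h import *
go(.5381,-.0765,.14,191.4)"
```

```text
shift [0.2431 0.2073 0.1853] rot [-2.000e-02  1.000e-02 -8.572e+01] t 1.2 pos [ 0.4043 -0.3665  0.3254] [-180.     0.   105.7] F [ 0.9 -1.1 -0.5] j [ 56.  19. -26. 109.  10.  55.  41.]
```

Call:
inch_along(deltas=[0.03, 0.026, 0, 0, 0, -8.5, 0.06, 0.052, 0.0, 0, 0, -17, 0.09, 0.078, 0.0, 0, 0, -25.5, 0.12, 0.104, 0.02, 0, 0, -34, 0.15, 0.13, 0.04, 0, 0, -42.5], jaw=0)

```text
time_s: 1.7
tool_pos: [0.4903, -0.1877, 0.2854]
tool_rot: [180.0, 0.1, 148.2]
contact_force: [1.4, -0.7, 0.1]
opening: 0.0001
grasp_force: 0.0
```

```bash
python3 -c "
from h import *
go(.5381,-.0765,.14,191.4)"
```

```text
shift [0.0184 0.1197 0.1454] rot [-4.000e-02  1.000e-01 -4.324e+01] t 1.7 pos [ 0.4903 -0.1877  0.2854] [1.800e+02 1.000e-01 1.482e+02] F [ 1.4 -0.7  0.1] j [ 43.  22. -38. 113.  17.  50.  54.]
```

Call:
inch_along(deltas=[0.004, 0.03, 0.02, 0, 0, -8.5, 0.008, 0.06, 0.04, 0, 0, -17, 0.012, 0.09, 0.07, 0, 0, -25.5, 0.016, 0.12, 0.1, 0, 0, -34, 0.0184, 0.1197, 0.135, 0, 0, -42.5], jaw=0)

```text
time_s: 2.2
tool_pos: [0.5403, -0.0734, 0.1501]
tool_rot: [179.9, 0.2, -169.1]
contact_force: [0.2, -0.6, -0.7]
opening: -0.0003
grasp_force: 0.0
```

Call:
inch_along(deltas=[0, 0, 0, 0, 0, 0, 0, 0, 0, 0, 0, 0], jaw=0)

```text
time_s: 2.4
tool_pos: [0.5375, -0.0782, 0.1503]
tool_rot: [180.0, -0.1, -169.9]
contact_force: [0.6, -0.7, 0.7]
opening: -0.0
grasp_force: 0.0
```

```bash
python3 - <<'E'
from h import *
go(.5381,-.0765,.11,191.4)
from rig import bot, ticket, readout, capture
c=capture("top")["color"][210:310,240:390];d=capture("scene")["color"][150:330,220:400]
a=np.hstack([cv2.resize(c,(450,300),interpolation=2),cv2.resize(d,(300,300),interpolation=2)])
cv2.imwrite("pics/red.png",a[...,::-1])
E
```

```text
shift [-0.001   0.0015  0.0403] rot [ 0.03 -0.1  -1.3 ] t 2.4 pos [ 0.5375 -0.0782  0.1503] [ 1.800e+02 -1.000e-01 -1.699e+02] F [ 0.6 -0.7  0.7] j [ 31.  35. -42. 119.  37.  40.  65.]
```

View pics/red.png

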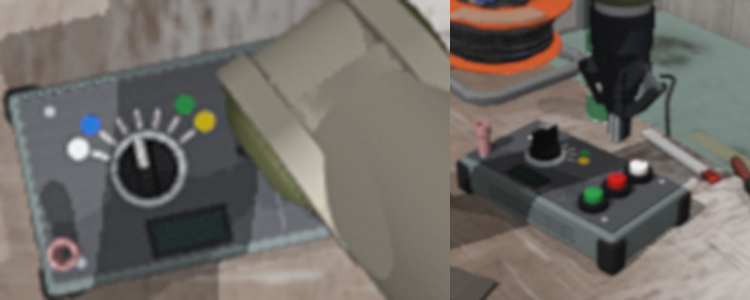

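The arm is over the keys: in the right panel the closed tip is at about (620,138), above the red key at (616,181). The knob and cup are undisturbed. I'll descend in small steps and watch the force.

Call:
inch_along(deltas=[-0.001, 0.0015, 0.025, 0, 0, -1.3, -0.001, 0.0015, 0.045, 0, 0, -1.3, -0.001, 0.0015, 0.053, 0, 0, -1.3, -0.001, 0.0015, 0.055, 0, 0, -1.3, -0.001, 0.0015, 0.055, 0, 0, -1.3], jaw=0)

```text
time_s: 3.0
tool_pos: [0.5389, -0.0767, 0.0963]
tool_rot: [-179.9, 0.0, -168.4]
contact_force: [-1.1, 0.0, -0.6]
opening: -0.0001
grasp_force: 0.0
```

```bash
python3 -c "
from h import *
go(.5381,-.0765,.088,191.4)"
```

```text
shift [0.0008 0.0003 0.0083] rot [-0.06  0.05  0.17] t 3.0 pos [ 0.5389 -0.0767  0.0963] [-179.9    0.  -168.4] F [-1.1  0.  -0.6] j [ 27.  39. -37. 121.  43.  34.  61.]
```

Call:
inch_along(deltas=[0, 0, 0.003, 0, 0, 0, 0, 0, 0.005, 0, 0, 0, 0, 0, 0.006, 0, 0, 0, 0, 0, 0.006, 0, 0, 0], jaw=0)

```text
time_s: 3.4
tool_pos: [0.5392, -0.0765, 0.0901]
tool_rot: [-179.9, 0.1, -168.4]
contact_force: [-0.4, -3.1, 9.2]
opening: -0.0001
grasp_force: 4.6
```

Call:
inch_along(deltas=[0, 0, 0.001, 0, 0, 0, 0, 0, 0.002, 0, 0, 0, 0, 0, 0.002, 0, 0, 0], jaw=0)

```text
time_s: 3.7
tool_pos: [0.5392, -0.0764, 0.0896]
tool_rot: [-179.8, 0.1, -168.4]
contact_force: [-6.6, -1.4, 32.1]
opening: -0.0001
grasp_force: 15.7
```

Call:
inch_along(deltas=[0, 0, -0.003, 0, 0, 0, 0, 0, -0.003, 0, 0, 0], jaw=0, lines="2,4")

```text
tool_pos: [0.5391, -0.0765, 0.0912]
tool_rot: [-179.9, 0.1, -168.4]
contact_force: [-0.2, -2.1, 4.7]
```

Call:
inch_along(deltas=[0, 0, -0.0015, 0, 0, 0, 0, 0, -0.0015, 0, 0, 0], jaw=0, lines="2,4")

```text
tool_pos: [0.5391, -0.0764, 0.0921]
tool_rot: [-180.0, 0.1, -168.4]
contact_force: [2.4, -1.1, 3.9]
```

Call:
inch_along(deltas=[0, 0, -0.0015, 0, 0, 0, 0, 0, -0.0015, 0, 0, 0], jaw=0, lines="2,4")

```text
tool_pos: [0.5387, -0.0761, 0.0933]
tool_rot: [180.0, 0.0, -168.4]
contact_force: [2.5, -0.7, 2.7]
```

Call:
inch_along(deltas=[0, 0, -0.002, 0, 0, 0, 0, 0, -0.002, 0, 0, 0], jaw=0, lines="2,4")

```text
tool_pos: [0.5384, -0.0759, 0.0953]
tool_rot: [180.0, -0.0, -168.3]
contact_force: [1.8, -0.7, 1.9]
```

The force followed the spring curve, from 1.9 N at z 95.3 mm to 4.7 N at 91.2 mm, and then hit the stop, so the red key went fully down. Next is lifting off and moving to the knob.

Call:
inch_along(deltas=[0, 0, -0.03, 0, 0, 0, 0, 0, -0.06, 0, 0, 0, 0, 0, -0.07, 0, 0, 0], jaw=0.05)

```text
time_s: 4.8
tool_pos: [0.5387, -0.0757, 0.1671]
tool_rot: [-180.0, 0.1, -168.3]
contact_force: [0.7, 0.3, -0.2]
opening: 0.043
grasp_force: 0.0
```

```bash
python3 -c "
from h import *
go(.5124,.0509,.165,191.4);go(*boxpt([-.045,-.082,.165]),191.4)"
```

```text
shift [0.0002 0.1293 0.0021] rot [-0.    0.08  0.27] t 4.8 pos [ 0.5387 -0.0757  0.1671] [-1.800e+02  1.000e-01 -1.683e+02] F [ 0.7  0.3 -0.2] j [ 32.  34. -43. 118.  35.  42.  68.]
shift [ 0.0458 -0.0005  0.002 ] rot [-0.    0.08  0.27] t 4.8 pos [ 0.5387 -0.0757  0.1671] [-1.800e+02  1.000e-01 -1.683e+02] F [ 0.7  0.3 -0.2] j [ 32.  34. -43. 118.  35.  42.  68.]
```

Call:
inch_along(deltas=[0, 0.04, 0, 0, 0, 0.3, 0, 0.08, 0, 0, 0, 0.3, 0, 0.115, 0, 0, 0, 0.3, 0, 0.1293, 0, 0, 0, 0.3, 0, 0.1293, 0, 0, 0, 0.3], jaw=0.05)

```text
time_s: 5.3
tool_pos: [0.5116, 0.0524, 0.165]
tool_rot: [180.0, -0.0, -168.4]
contact_force: [-0.3, -0.0, -0.0]
opening: 0.0499
grasp_force: 0.0
```

```bash
python3 - <<'E'
from h import *
go(.5124,.0509,.096,191.4)
from rig import bot, ticket, readout, capture
c=capture("top")["color"][210:310,240:390];d=capture("scene")["color"][150:300,210:360]
a=np.hstack([cv2.resize(c,(450,300),interpolation=2),cv2.resize(d,(300,300),interpolation=2)])
cv2.imwrite("pics/knob.png",a[...,::-1])
E
```

```text
shift [-0.0005 -0.0017  0.069 ] rot [ 0.03 -0.04  0.17] t 5.3 pos [0.5116 0.0524 0.165 ] [ 180.    -0.  -168.4] F [-0.3 -0.  -0. ] j [ 18.  32. -43. 122.  35.  39.  53.]
```

View pics/knob.png

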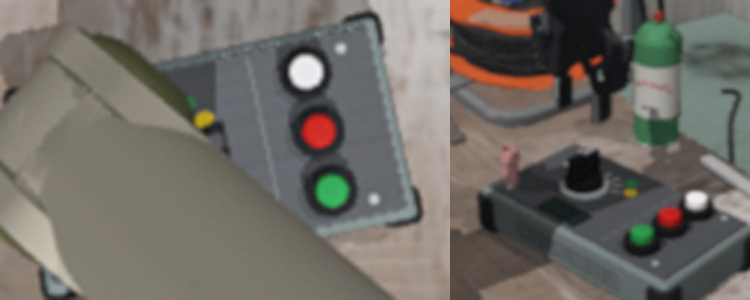

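The open fingertips, at (563,108) and (600,118), straddle the knob at (583,165), all keys are up and the cup stands. Descending.

Call:
inch_along(deltas=[-0.0003, -0.001, 0.03, 0, 0, 0, -0.0003, -0.001, 0.055, 0, 0, 0, -0.0003, -0.001, 0.067, 0, 0, 0, -0.0003, -0.001, 0.069, 0, 0, 0, -0.0003, -0.001, 0.069, 0, 0, 0], jaw=0.05)

```text
time_s: 5.9
tool_pos: [0.5131, 0.049, 0.0963]
tool_rot: [-180.0, -0.0, -168.7]
contact_force: [0.2, 0.2, 0.8]
opening: 0.0505
grasp_force: 0.0
```

```bash
python3 -c "
from h import *
go(.5124,.0509,.096,191.4)"
```

```text
shift [0.0003 0.002  0.0003] rot [-0.01 -0.02 -0.1 ] t 5.9 pos [0.5131 0.049  0.0963] [-180.    -0.  -168.7] F [0.2 0.2 0.8] j [ 13.  38. -36. 124.  43.  31.  45.]
```

Call:
inch_along(deltas=[0, 0, 0, 0, 0, 0, 0, 0, 0, 0, 0, 0], jaw=0.03)

```text
time_s: 6.1
tool_pos: [0.5134, 0.0495, 0.0971]
tool_rot: [-180.0, 0.1, -168.7]
contact_force: [0.3, -1.3, 0.5]
opening: 0.0302
grasp_force: 0.0
```

```bash
python3 -c "
from h import *
go(.5124,.0509,.096,191.4)"
```

```text
shift [0.0007 0.0016 0.0011] rot [-0.01  0.08 -0.07] t 6.1 pos [0.5134 0.0495 0.0971] [-1.800e+02  1.000e-01 -1.687e+02] F [ 0.3 -1.3  0.5] j [ 13.  37. -36. 124.  43.  31.  45.]
```

Call:
inch_along(deltas=[0.0005, 0.0015, 0.0005, 0, 0, 0, 0.0005, 0.0015, 0.0005, 0, 0, 0, 0.0005, 0.0015, 0.0005, 0, 0, 0, 0.0005, 0.0015, 0.0005, 0, 0, 0, 0.0005, 0.0015, 0.0005, 0, 0, 0], jaw=0, grip_n=25)

```text
time_s: 6.6
tool_pos: [0.5124, 0.0507, 0.0964]
tool_rot: [-180.0, 0.0, -168.7]
contact_force: [-0.2, -1.7, 5.3]
opening: 0.0124
grasp_force: 29.2
```

```bash
python3 -c "
from h import *
go(.5124,.0509,.096,191.4)"
```

```text
shift [-0.      0.0002  0.0004] rot [-0.05  0.05 -0.07] t 6.6 pos [0.5124 0.0507 0.0964] [-180.     0.  -168.7] F [-0.2 -1.7  5.3] j [ 13.  37. -36. 124.  44.  31.  45.]
```

Call:
inch_along(deltas=[0, 0, -0.001, 0, 0, 6, 0, 0, -0.001, 0, 0, 12, 0, 0, -0.001, 0, 0, 18, 0, 0, -0.001, 0, 0, 24, 0, 0, -0.001, 0, 0, 30], jaw=0, grip_n=25)

```text
time_s: 7.1
tool_pos: [0.5124, 0.0504, 0.0965]
tool_rot: [-180.0, 0.0, 161.1]
contact_force: [2.0, -1.8, -11.3]
opening: 0.0122
grasp_force: 27.0
```

```bash
python3 -c "
from h import *
go(.5124,.0509,.097,129.5)"
```

```text
shift [ 0.0002  0.0005 -0.0005] rot [-1.000e-02  2.000e-02  3.159e+01] t 7.1 pos [0.5124 0.0504 0.0965] [-180.     0.   161.1] F [  2.   -1.8 -11.3] j [  7.  36. -28. 125.  36.  27.  22.]
```

Call:
inch_along(deltas=[0, 0, 0.0005, 0, 0, 6, 0, 0, 0.0005, 0, 0, 12, 0, 0, 0.0005, 0, 0, 18, 0, 0, 0.0005, 0, 0, 24, 0, 0, 0.0005, 0, 0, 30], jaw=0, grip_n=25)

```text
time_s: 7.6
tool_pos: [0.5122, 0.0501, 0.0965]
tool_rot: [-180.0, 0.0, 131.1]
contact_force: [0.6, -2.8, -1.2]
opening: 0.0128
grasp_force: 28.6
```

```bash
python3 -c "
from h import *
go(.5124,.0509,.097,129.5)"
```

```text
shift [ 0.0005  0.0007 -0.0005] rot [-0.03  0.05  1.56] t 7.6 pos [0.5122 0.0501 0.0965] [-180.     0.   131.1] F [ 0.6 -2.8 -1.2] j [  2.  34. -19. 125.  27.  24.   1.]
```

Now I'll finish the last bit of rotation, open to release the knob, and lift.

Call:
inch_along(deltas=[0, 0, 0, 0, 0, 1.6, 0, 0, 0, 0, 0, 1.6, 0, 0, 0, 0, 0, 1.6], jaw=0, grip_n=25)

```text
time_s: 7.9
tool_pos: [0.5122, 0.0501, 0.0964]
tool_rot: [-180.0, 0.1, 129.9]
contact_force: [1.0, -4.7, 0.4]
opening: 0.0123
grasp_force: 28.9
```

Call:
inch_along(deltas=[0, 0, 0, 0, 0, 1.6, 0, 0, 0, 0, 0, 1.6, 0, 0, 0, 0, 0, 1.6, 0, 0, 0, 0, 0, 1.6], jaw=0.04)

```text
time_s: 8.3
tool_pos: [0.5121, 0.0513, 0.0963]
tool_rot: [180.0, -0.0, 128.2]
contact_force: [0.6, 0.1, 0.3]
opening: 0.0402
grasp_force: 0.0
```

Call:
inch_along(deltas=[0, 0, -0.01, 0, 0, 0, 0, 0, -0.035, 0, 0, 0, 0, 0, -0.065, 0, 0, 0, 0, 0, -0.075, 0, 0, 0], jaw=0.04)

```text
time_s: 8.7
tool_pos: [0.513, 0.0513, 0.1741]
tool_rot: [179.8, 0.1, 128.2]
contact_force: [0.6, 0.0, -0.4]
opening: 0.0401
grasp_force: 0.0
```

```bash
python3 -c "
from h import *
go(*boxpt([-.045,-.082,.165]),191.4)"
```

```text
shift [-0.0957 -0.0994  0.009 ] rot [  0.1    0.17 -63.24] t 8.7 pos [0.513  0.0513 0.1741] [1.798e+02 1.000e-01 1.282e+02] F [ 0.6  0.  -0.4] j [  6.  28. -25. 122.  20.  34.   5.]
```

Call:
inch_along(deltas=[-0.02, -0.02, 0, 0, 0, -8.5, -0.04, -0.04, 0, 0, 0, -17, -0.06, -0.06, 0, 0, 0, -25.5, -0.08, -0.083, 0, 0, 0, -34, -0.0957, -0.0994, 0, 0, 0, -42.5], jaw=0)

```text
time_s: 9.2
tool_pos: [0.4922, -0.0876, 0.1713]
tool_rot: [-180.0, -0.0, 170.9]
contact_force: [0.1, -0.4, -0.2]
opening: -0.0001
grasp_force: 0.0
```

Call:
inch_along(deltas=[0, 0, 0, 0, 0, -8.5, 0, 0, 0, 0, 0, -17, 0, 0, 0, 0, 0, -20.7, 0, 0, 0, 0, 0, -20.7, 0, 0, 0, 0, 0, -20.7], jaw=0)

```text
time_s: 9.7
tool_pos: [0.4929, -0.0859, 0.1713]
tool_rot: [180.0, -0.0, -168.8]
contact_force: [-0.5, 0.6, 0.8]
opening: 0.0003
grasp_force: 0.0
```

```bash
python3 - <<'E'
from h import *
g=boxpt([-.045,-.082,.1]);go(*g,191.4)
from rig import bot, ticket, readout, capture
c=capture("top")["color"][210:310,240:390];d=capture("scene")["color"][150:300,220:370]
a=np.hstack([cv2.resize(c,(450,300),interpolation=2),cv2.resize(d,(300,300),interpolation=2)])
cv2.imwrite("pics/green.png",a[...,::-1])
E
```

```text
shift [-0.0011  0.0002  0.0713] rot [ 0.   -0.01 -0.19] t 9.7 pos [ 0.4929 -0.0859  0.1713] [ 180.    -0.  -168.8] F [-0.5  0.6  0.8] j [ 34.  31. -43. 123.  34.  39.  68.]
```

View pics/green.png

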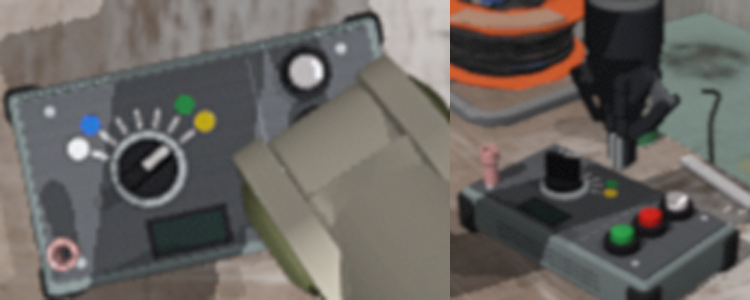

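The pointer now runs from about (145,167) to (172,146), toward the yellow dot at (205,121). The closed tip is above the green key, and the cup is standing. I'll check the detent angle numerically before pressing.

```bash
python3 - <<'E'
from h import *
from rig import bot, ticket, readout, capture
c=capture("top");cam("top",c);g=c["color"][255:276,278:302].min(2)
pts=[]
for a in(.72,1.08,1.16):
    P=[boxpt([r*np.cos(a),.048-r*np.sin(a),.105]) for r in(.003,.012,.021)];u=proj("top",P);pts.append(u)
    print(a,u.round(1).tolist(),[int(v) for v in cv2.remap(c["color"].min(2),u[:,0].astype('f4')[None],u[:,1].astype('f4')[None],1)[0]])
# brightness vs angle
for a in np.arange(.6,1.4,.06):
    u=proj("top",[boxpt([r*np.cos(a),.048-r*np.sin(a),.105]) for r in(.012,.015,.018,.021)]).astype('f4')
    print(round(a,2),cv2.remap(c["color"].min(2),u[:,0][None],u[:,1][None],1).mean())
E
```

```text
0.72 [[288.2, 264.3], [290.2, 260.6], [292.3, 257.0]] [166, 83, 45]
1.08 [[288.6, 264.6], [291.8, 261.9], [294.9, 259.2]] [169, 180, 161]
1.16 [[288.7, 264.7], [292.0, 262.2], [295.4, 259.8]] [169, 172, 143]
0.6 39.25
0.66 44.25
0.72 54.5
0.78 74.75
0.84 101.75
0.9 128.75
0.96 153.75
1.02 170.25
1.08 179.0
1.14 170.0
1.2 150.25
1.26 119.75
1.32 88.25
1.38 59.75
```

Brightness peaks at 1.08 rad, so the selector is in the yellow detent. Next is the green press.

Call:
inch_along(deltas=[-0.001, 0, 0.03, 0, 0, 0, -0.001, 0, 0.055, 0, 0, 0, -0.001, 0, 0.07, 0, 0, 0, -0.001, 0, 0.073, 0, 0, 0, -0.001, 0, 0.073, 0, 0, 0], jaw=0)

```text
time_s: 10.35
tool_pos: [0.494, -0.0852, 0.0982]
tool_rot: [180.0, -0.0, -168.6]
contact_force: [-0.1, 0.1, 1.2]
opening: -0.0003
grasp_force: 0.0
```

```bash
python3 -c "
from h import *
go(*boxpt([-.045,-.082,.0905]),191.4)"
```

```text
shift [ 0.     -0.0002  0.0077] rot [ 0.01 -0.04 -0.04] t 10.35 pos [ 0.494  -0.0852  0.0982] [ 180.    -0.  -168.6] F [-0.1  0.1  1.2] j [ 28.  37. -36. 126.  44.  30.  60.]
```

Call:
inch_along(deltas=[0, 0, 0.004, 0, 0, 0, 0, 0, 0.0065, 0, 0, 0, 0, 0, 0.0075, 0, 0, 0, 0, 0, 0.0075, 0, 0, 0], jaw=0)

```text
time_s: 10.75
tool_pos: [0.4946, -0.0854, 0.0912]
tool_rot: [-180.0, 0.1, -168.7]
contact_force: [1.0, 1.5, 4.2]
opening: 0.0003
grasp_force: 2.1
```

Call:
inch_along(deltas=[0, 0, 0.0005, 0, 0, 0, 0, 0, 0.0005, 0, 0, 0], jaw=0)

```text
time_s: 10.95
tool_pos: [0.4946, -0.0854, 0.0906]
tool_rot: [180.0, 0.1, -168.7]
contact_force: [1.1, 0.8, 5.0]
opening: 0.0003
grasp_force: 2.3
```

Call:
inch_along(deltas=[0, 0, 0.0007, 0, 0, 0, 0, 0, 0.0007, 0, 0, 0], jaw=0)

```text
time_s: 11.15
tool_pos: [0.4946, -0.0855, 0.09]
tool_rot: [-180.0, 0.1, -168.7]
contact_force: [0.9, 2.0, 9.6]
opening: -0.0001
grasp_force: 4.8
```

Call:
inch_along(deltas=[0, 0, -0.01, 0, 0, 0, 0, 0, -0.04, 0, 0, 0, 0, 0, -0.08, 0, 0, 0, 0, 0, -0.12, 0, 0, 0, 0, 0, -0.12, 0, 0, 0], jaw=0)

```text
time_s: 11.65
tool_pos: [0.4952, -0.0856, 0.2137]
tool_rot: [-179.9, 0.2, -168.7]
contact_force: [0.3, -0.8, 0.1]
opening: -0.0
grasp_force: 0.0
```

Call:
inch_along(deltas=[0.02, -0.03, 0, 0, 0, 0, 0.02, -0.07, 0, 0, 0, 0, 0.02, -0.11, 0, 0, 0, 0, 0.02, -0.15, 0, 0, 0, 0, 0.02, -0.15, 0, 0, 0, 0], jaw=0)

```text
time_s: 12.15
tool_pos: [0.5028, -0.2426, 0.2081]
tool_rot: [-180.0, -0.2, -169.1]
contact_force: [-0.8, 0.1, -0.0]
opening: 0.0
grasp_force: 0.0
```

```bash
python3 - <<'E'
from h import *
from rig import bot, ticket, readout, capture
c=capture("top")["color"][200:320,230:410];d=capture("scene")["color"][150:300,220:370]
a=np.hstack([cv2.resize(c,(450,300),interpolation=2),cv2.resize(d,(300,300),interpolation=2)])
cv2.imwrite("pics/end.png",a[...,::-1]);print(readout.sense()["contact_force"])
E
```

```text
[-0.31169516  0.1325097  -0.22950898]
```

View pics/end.png

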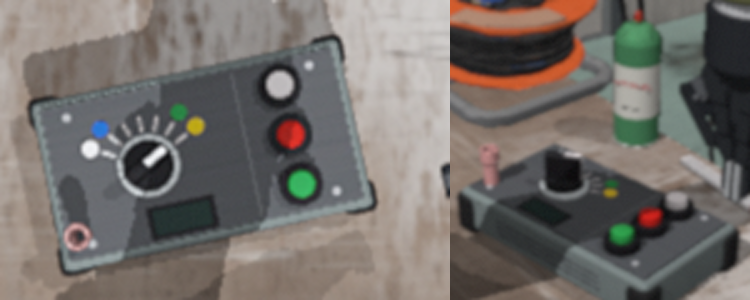

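The pointer at (155,155) aims at the yellow dot (195,126), all three keys are up, the cup stands at (77,237), and the arm is clear of the box. Handing in.

Call:
inch_along(deltas=[0, 0, 0, 0, 0, 0, 0, 0, 0, 0, 0, 0], jaw=0, lines="1,2")

```text
time_s: 12.45
tool_pos: [0.5036, -0.2352, 0.2096]
```

```bash
python3 -c "
from rig import bot, ticket, readout, capture
print(ticket.sign_off())"
```

```text
the job is handed in; nothing more can be done
None
```

I pressed the red key to its stop, turned the selector into the yellow detent, pressed the green key to its stop, and handed the job in at 12.45 s with the arm clear and the cup standing; no verdict was returned.

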